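# Lock a sample canister into its insulated carrier

## Robot

A 7-joint arm with a two-finger parallel gripper is mounted at the origin on the work surface. World frame = base frame: x ahead of the robot, y to its left, z up, the work surface at z = 0. Lengths are in m, angles in degrees, forces in N, time in s.
With the tool pointing down it reaches from about 0.425 to 0.875 m from the base axis. Payload 4.7 kg.
Tool frame: the origin (TCP) lies on the front face of the gripper's body, between the roots of the fingers; the fingertips stand 73 mm ahead of it and the grasp point (between the pads) lies 54 mm ahead of it; z points along the fingers, y is the line along which they close (so a half turn about z gives the same grasp; the last joint's range is limited). The gripper opens to 85 mm and grips with 20 to 120 N. Pads are 22 mm wide; open, the fingers measure 114 mm over their backs; the gripper's body (76 mm by 85 mm) begins 54 mm behind the grasp point. The pads swing forward as they close: fully open they stand 13 mm farther back than shut.
Start: joints at [-62.79, 18.392, -4.016, 83.108, 1.295, 78.541, -3.26], TCP at [0.289, 0.582, 0.304] pointing down, gripper open.
Joint ranges: [-163.93, 163.93], [-17.29, 119.83], [-79.2, 71.16], [3.27, 140.29], [-89.18, 269.18], [5.43, 117.66], [-154.24, 154.24]. Speed limits (degrees/s): [147.25, 147.25, 180, 180, 180, 180, 180].

## Interface

Orientations are given as a 3x3 rotation matrix whose columns are the frame's x, y, z axes.
In Python, from cell import manip gives the robot as it stands.
- The arm moves only by the tool apply_moves, never from a script. Its argument "commands" is a list of rows, each a list of 7 numbers: the opening, from 0 (shut) to 1 (fully open), then the shift along the world's x, y, z in cm, then the turn, a rotation vector about the world's x, y, z in degrees. A call has 1 to 8 rows; each row is the pose to reach, as a shift and turn from the pose commanded when the call began; what a row does not reach only later rows make up. A row lasts 1/12 s, in which the tool goes at most 41.7 mm and 7.16 degrees, less where a joint would pass 70% of its speed; a pose out of reach is approached as far as the arm can. A call with a gripper value outside its range is refused whole. The fingers move at their own pace and stop on an object; the grip force is fixed at half the most. Time passes only in rows, so rows that repeat a pose let the fingers close. It gives the time, the measured TCP pose, the force, the opening and the grip force at its end, in the units of the state.
- manip.get_obs(): the state, without advancing time (a new reading comes with each control period).
- manip.grab_frame(name): name is "side" or "top" or "wrist"; returns (picture, depth): 384x512x3 uint8, red, green, blue; 384x512 float32, m along the optical axis (not along the pixel's ray), 0 where there is no reading.
- manip.get_calibration(name): a dict with "mtx" (3x3 intrinsics, pixels), "cam_to_world" (4x4, takes a point from camera to world coordinates). Camera axes: x right, y up, looking along -z (the intrinsics and any distortion apply to the point x, -y, -z); pixel columns grow to the right and rows downward; lengths in m; the calibration is good to about 2 mm. The wrist camera is an equidistant fisheye: a pixel r from the principal point sees the ray r / f radians off the axis. A picture is of the moment at which its call begins: read the wrist's pose just before it. get_calibration takes no time and is no camera call; for the wrist camera it gives the pose at the moment of the call.
- manip.job_done(): hands the job in; it is judged then, once.
Trained networks look in the newest picture that a camera, given by its name, has taken for a name from the list of things; names that differ only in an ending like _2 or _b are one class to them, and where a whole thing is asked for, a point or a joint stands for the part that bears it (a point fixed in the world has none). Each returns a list of dicts, best first, with "conf" (0 to 1); they miss things now and then, are a little off and sometimes report something else, mostly with a low value. They report only what shows in the picture. A call takes as long as a camera call. They do not tell look-alikes from the thing itself.
- manip.trace(camera, thing): "region" (384x512 bool, what is visible of it).
- manip.spot_point(camera, thing): "position" ([x, y, z] in m, in world coordinates, good to about 4 mm: a listed point, or the origin of a listed thing).
The state is a dict: "clock": time; "joints": joint angles; "joint_vel": joint speeds; "joint_torque": joint torques, N m; "tool_pos": TCP position; "orientation": TCP orientation; "wrist_force": force on the tool from outside, world axes, zero at the start; "torque": the same for the moment, N m; "gripper_width": finger opening in m; "grasp_force": force on a finger pad.
Only numpy, scipy, OpenCV 4.12 (cv2) and the standard library are available. Lean on these libraries where they do the work, as an engineer would, in place of code of your own. Each camera call takes 0.05 s, during which the arm holds its last target. There are 200 camera calls.

## Task

Take the green-topped sample canister out of the leaning rack and lower it upright into the carrier foot on the black disc, without dropping it. Then fit the carrier's hood over it: lower the hood gently straight on with its red bar in line with the two green marks until its rim rests fully on the foot's shoulder, turn it clockwise (seen from above) to its stop, where the bar is in line with the two red marks, and let go. Leave the orange-topped canister in the rack and everything else where it is.

Things in the scene. Friction and masses are not known exactly. Their poses are not given: they have to be found in the camera images.
- can_green: Closed steel canister with green band and green grip block, 0.14 to 0.28 kg. Body 60 mm diameter, 62 mm high; on top a flat-sided block, 32 mm along its x, 24 mm along its y, 62 to 96 mm above the underside. Origin: centre of the underside; z runs along the canister to the block. Starts in one of the rack's two pockets, its z leaning 35 degrees from vertical to the rack's -x, its y level.
- can_green_grip (a point): Where to grip the green canister: on its axis, 86 mm from its underside; best gripped across its own y with the tool along its axis, and drawn out along that axis. Axes as the canister.
- can_orange: The same canister with orange band and block, in the rack's other pocket, 110 mm away; it stays there.
- rack: White plastic leaning rack, fixed, 186 mm wide, with two pockets side by side along its y at y = +55 and -55 mm; the pockets lean 35 degrees to its -x (to the middle of the counter) and cover the canisters up to 55 mm along their axes. Origin: middle of its footprint on the counter; a canister in it has its underside centre 30 mm above the counter.
- base: Carrier foot, fixed to the counter on a black disc 168 mm across, 8 mm thick. Origin: its axis at counter height, z up. Flat shoulder at height 30 mm (radius 40 to 58 mm) carries the hood's rim. An open neck rises from it: outer radius 40, inner 36 mm, rim at 60 mm, inside floor at 12 mm. Two red marks on the disc lie along its +x and -x: the hood's bar is in line with them when locked.
- base_green (a point): One of the two green marks on the black disc (the other is opposite), 71 mm from the foot's axis, 60 degrees counter-clockwise (from above) of its x axis: the gaps between the neck's two outward lugs (to radius 47 mm, heights 46 to 54 mm). The hood goes down only with its bar within about 20 degrees of these, then turns clockwise under the lugs to a hard stop, about 2 degrees past the red marks.
- hood: Loose aluminium hood, mouth down on the counter, 0.21 to 0.42 kg: outer diameter 107, inner 100 mm, inner height 86 mm, flat top at 92 mm. Origin: centre of the lower rim, z up; home on the foot it lies 30 mm above the base's origin. Inside, at +x and -x, two inward lugs (to radius 43 mm, heights 4 to 12 mm); a half turn makes no difference. About 3 mm radial play on the foot.
- hood_grip (a point): Where to grip the hood: centre of its red bar, 116 mm above the rim. The bar is 64 mm long along the hood's x, 16 mm thick along its y, 92 to 128 mm above the rim. With the canister in the foot, the canister's top stands 108 mm above the counter: carry the hood over it with the rim above that.
- dish_a: White ceramic spoon dish, about 120 mm long, 16 mm high, beyond the foot; bystander. Origin: under its bowl.
- dish_b: The same kind of dish, on the robot's side; bystander. Origin: under its bowl.
- beaker: Open steel beaker, 84 mm diameter, 130 mm high; bystander. Origin: centre of its underside.
- spatula: Spatula with red handle, 200 mm long, lying on the robot's side of the rack; bystander.
- jar: Amber glass jar with steel cap, 72 mm diameter, 100 mm high, beyond the rack; bystander. Origin: centre of its underside.
There are look-alikes about, which are no part of the job. What is shaped like the hood but pink is not meant.

How it is judged (in metres and radians):
On the way, in this order (a step that is already met when the one before it is completed fails the run):
1. the green canister stands upright on the floor of the foot (its underside within 4 mm of the floor), released (horizontal distance between can_green and base below 0.012 m and z of can_green in the frame of base below 0.016 m and angle between can_green's own z axis and vertical below 0.1 rad and contact force between the fingers and can_green below 0.1 N), for 0.2 s.
2. the hood is down over it, its rim on the foot's shoulder (within 5 mm), not yet turned (bar more than 35 degrees from the red marks) (horizontal distance between hood and base below 0.008 m and z of hood in the frame of base below 0.035 m and angle between hood's own z axis and vertical below 0.08 rad and angle between the x axis of hood and the x axis of base, either way round above 0.61 rad), for 0.1 s.
At the end, for the whole second after the job is handed in: The green canister stands upright in the foot, underside within 4 mm of its floor; the hood is over it, level, its rim within 4 mm of the shoulder and centred within 8 mm, turned until its bar is within 12 degrees of the red marks; all at rest and released (horizontal distance between can_green and base below 0.012 m and z of can_green in the frame of base below 0.016 m and angle between can_green's own z axis and vertical below 0.1 rad and horizontal distance between hood and base below 0.008 m and z of hood in the frame of base below 0.034 m and angle between hood's own z axis and vertical below 0.06 rad and angle between the x axis of hood and the x axis of base, either way round below 0.21 rad and linear speed of each of hood, can_green below 0.02 m/s and angular speed of hood below 0.1 rad/s); the robot touches nothing.
It fails at once if the orange canister is moved 15 mm or more (distance of can_orange from where it was at the start of the episode above 0.015 m).
It fails at once if a bystander (dish, beaker, spatula, jar) is moved 30 mm or more (distance of any of dish_a, dish_b, beaker, spatula, jar from where it was at the start of the episode above 0.03 m).
It fails at once if the green canister is dropped (falls freely faster than 0.6 m/s) (linear speed of can_green above 0.6 m/s and contact force between the fingers and can_green below 0.1 N).
It fails at once if the hood is dropped (falls freely faster than 0.6 m/s) (linear speed of hood above 0.6 m/s and contact force between the fingers and hood below 0.1 N).
It also fails if it takes over 61 s, if anything falls off the work surface, if the arm or the gripper's body presses on something with over 40 N, if the wrist force passes 120 N, or if a joint passes its speed limit or range.

## Working session

There is one attempt and no reset: what is moved stays moved. The work goes in short steps, Python scripts to look and compute and a tool call to move; the robot and the scene stay as the last step left them, time stands still between calls to the robot, and variables do not carry over. Pictures are saved under pics/ and viewed, at most 10 in all, crops included, and the job is handed in when it is done.

Besides the shell and the picture viewer there is one more tool, called after "Request:" in YAML: its name, and indented under it one key for each argument. apply_moves: Moves the arm, as the interface text tells. Its arguments: {"type":"object","properties":{"commands":{"type":"array","items":{"type":"array","items":{"type":"number"}}}},"required":["commands"]}

```bash
mkdir -p pics; ls; cat > h.py <<'E'
from cell import manip
import numpy as np, cv2
def save(img,name): cv2.imwrite('pics/'+name,cv2.cvtColor(img,cv2.COLOR_RGB2BGR))
def proj(cam,p):
    c=manip.get_calibration(cam);T=np.linalg.inv(c['cam_to_world']);q=T[:3,:3]@np.array(p)+T[:3,3]
    q=np.array([q[0],-q[1],-q[2]]);K=c['mtx']
    if cam=='wrist':
        r=np.hypot(q[0],q[1]);th=np.arctan2(r,q[2]);return np.array([K[0,2]+K[0,0]*th*q[0]/r,K[1,2]+K[1,1]*th*q[1]/r])
    u=K@q;return u[:2]/u[2]
def unproj(cam,uv,d,c=None):
    c=c or manip.get_calibration(cam);K=c['mtx']
    uv=np.atleast_2d(uv).astype(float);x=(uv[:,0]-K[0,2])/K[0,0];y=(uv[:,1]-K[1,2])/K[1,1]
    if cam=='wrist':
        t=np.hypot(x,y)+1e-9;s=np.tan(t)/t;x=x*s;y=y*s
    d=np.asarray(d);P=np.stack([x*d,-y*d,-d*np.ones_like(x)],1);T=c['cam_to_world'];return P@T[:3,:3].T+T[:3,3]
E
cat > a.py <<'E'
from h import *
for cam in ('top','side'):
    im,d=manip.grab_frame(cam); save(im,cam+'0.png'); np.save(cam+'0.npy',d)
    print(cam)
    for n in ['can_green','can_green_grip','can_orange','rack','base','base_green','hood','hood_grip','dish_a','beaker','spatula','jar']:
        for r in manip.spot_point(cam,n)[:3]: print(n,np.round(r['conf'],2),np.round(r['position'],3),np.round(proj(cam,r['position'])))
E
python3 a.py
```

```text
pics
top
can_green 0.73 [0.502 0.238 0.028] [192. 228.]
can_green 0.61 [ 0.762  0.04  -0.   ] [260. 138.]
can_green_grip 0.96 [0.493 0.193 0.098] [206. 231.]
can_green_grip 0.69 [0.659 0.41  0.   ] [133. 176.]
can_orange 0.6 [0.607 0.227 0.032] [195. 191.]
rack 0.65 [0.555 0.231 0.003] [196. 210.]
base 0.76 [0.5   0.002 0.   ] [276. 227.]
base_green 0.87 [0.568 0.009 0.01 ] [273. 203.]
hood 0.78 [ 0.722 -0.179  0.002] [335. 149.]
hood 0.62 [ 0.554 -0.282  0.003] [373. 206.]
hood 0.32 [ 0.662  0.409 -0.002] [134. 175.]
hood_grip 0.85 [ 0.55  -0.287  0.116] [388. 204.]
hood_grip 0.77 [ 0.726 -0.178  0.115] [343. 139.]
dish_a 0.71 [ 0.376 -0.161  0.002] [335. 269.]
beaker 0.69 [0.759 0.04  0.002] [260. 139.]
spatula 0.71 [ 0.385  0.184 -0.   ] [213. 269.]
jar 0.58 [0.663 0.412 0.002] [133. 174.]
side
can_green 0.58 [0.498 0.239 0.031] [233. 159.]
can_green_grip 0.93 [0.498 0.19  0.097] [233. 153.]
can_orange 0.64 [0.61  0.229 0.026] [270. 160.]
rack 0.65 [ 0.498  0.    -0.001] [238. 228.]
rack 0.58 [ 0.55   0.235 -0.006] [251. 168.]
base 0.68 [ 0.498  0.001 -0.   ] [238. 228.]
base_green 0.75 [0.567 0.008 0.009] [263. 222.]
base_green 0.31 [ 0.55   0.235 -0.004] [251. 167.]
hood 0.69 [ 0.552 -0.281  0.001] [268. 326.]
hood 0.68 [ 0.726 -0.18   0.   ] [336. 280.]
hood 0.26 [ 0.552  0.238 -0.007] [251. 167.]
hood_grip 0.88 [ 0.549 -0.286  0.116] [268. 302.]
hood_grip 0.75 [ 0.727 -0.18   0.115] [343. 252.]
dish_a 0.85 [ 0.376 -0.164  0.003] [190. 285.]
dish_a 0.62 [ 0.697 -0.054  0.   ] [315. 239.]
dish_a 0.38 [ 0.549 -0.282 -0.002] [267. 327.]
beaker 0.66 [ 0.76   0.037 -0.003] [332. 211.]
spatula 0.62 [0.385 0.188 0.002] [196. 180.]
```

```bash
python3 -c "
import cv2,numpy as np
print(cv2.imread('pics/top0.png').shape)"
```

```text
(384, 512, 3)
```

View pics/top0.png

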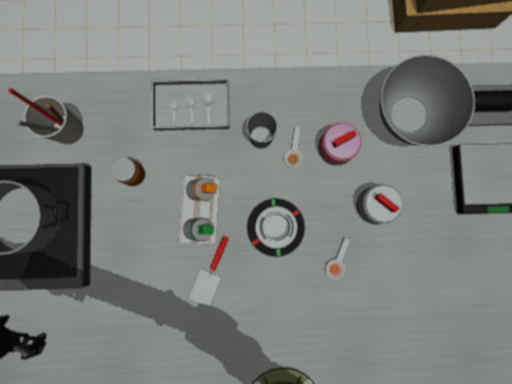

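View pics/side0.png

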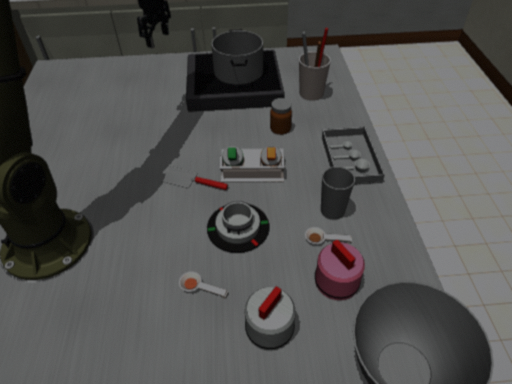

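Candidates. Green canister: green block at (202,229), versus the orange one at (205,187). Hood: grey at (383,204), versus the pink look-alike at (341,143). I choose the grey hood and green canister, and will check them in a close wrist crop.

```bash
cat >> h.py <<'E'
from scipy.spatial.transform import Rotation as Ro
def rot(z,y):
    z=np.array(z,float);z/=np.linalg.norm(z);y=np.array(y,float);y-=z*(y@z);y/=np.linalg.norm(y)
    return np.stack([np.cross(y,z),y,z],1)
def go(p,R):
    o=manip.get_obs();print('pos',np.round(o['tool_pos'],4),'J',np.round(o['joints'],1),'t',round(o['clock'],2),'F',np.round(o['wrist_force'],1))
    R0=np.array(o['orientation']);rv=Ro.from_matrix(np.array(R)@R0.T).as_rotvec(degrees=True)
    print('shift cm',np.round((np.array(p)-o['tool_pos'])*100,2),'rv',np.round(rv,1),'|rv|',round(np.linalg.norm(rv),1))
def yawdown(a): # tool down, y axis at yaw a deg
    a=np.radians(a);return rot([0,0,-1],[np.cos(a),np.sin(a),0])
E
python3 - <<'E'
from h import *
print(np.round(manip.get_obs()['orientation'],3))
a=np.radians(-95.5);ax=np.array([np.sin(np.radians(35))*np.cos(a),np.sin(np.radians(35))*np.sin(a),np.cos(np.radians(35))])
g=np.array([.495,.191,.099]);y=np.array([np.cos(a+np.pi/2),np.sin(a+np.pi/2),0])
print(ax,y)
for s in(1,-1): go(g+ax*.174,rot(-ax,s*y))
E
```

```text
[[-0.896  0.445  0.   ]
 [ 0.445  0.896 -0.   ]
 [-0.     0.    -1.   ]]
[-0.05497487 -0.5709358   0.81915204] [ 0.9953962  -0.09584575  0.        ]
pos [0.289  0.5822 0.3039] J [-62.8  18.4  -4.   83.1   1.3  78.5  -3.3] t 1.3 F [-0.  -0.1 -0.3]
shift cm [ 19.64 -49.05  -6.24] rv [ 32.5  18.  -66.8] |rv| 76.5
pos [0.289  0.5822 0.3039] J [-62.8  18.4  -4.   83.1   1.3  78.5  -3.3] t 1.3 F [-0.  -0.1 -0.3]
shift cm [ 19.64 -49.05  -6.24] rv [ 19.9 -35.8 106.9] |rv| 114.5
```

Request:
apply_moves:
  commands:
    - [1, 2, -4, 1, 0, 0, -6]
    - [1, 4, -8, 1.5, 3, 1, -12]
    - [1, 6, -12, 1.5, 6, 2, -18]
    - [1, 8, -16, 1.5, 9, 4, -24]
    - [1, 9.5, -20, 1, 12, 6, -30]
    - [1, 11, -23.5, 0.5, 15, 8, -36]
    - [1, 12, -26.5, 0, 17, 9.5, -40]
    - [1, 13, -30, -1, 19, 11, -45]

```text
clock: 1.97
tool_pos: [0.4206, 0.2795, 0.2951]
orientation: [[-0.297, 0.954, -0.042], [0.884, 0.291, 0.365], [0.361, 0.071, -0.93]]
wrist_force: [1.4, 0.7, -0.0]
gripper_width: 0.0853
grasp_force: 0.0
```

```bash
python3 - <<'E'
from h import *
a=np.radians(-95.5);ax=np.array([np.sin(np.radians(35))*np.cos(a),np.sin(np.radians(35))*np.sin(a),np.cos(np.radians(35))])
g=np.array([.495,.191,.099]);y=np.array([np.cos(a+np.pi/2),np.sin(a+np.pi/2),0])
go(g+ax*.174,rot(-ax,y))
E
```

```text
pos [0.4206 0.2795 0.2951] J [-39.9  -3.5  14.2 110.8 -21.3  66.7  -0.4] t 1.97 F [ 1.4  0.7 -0. ]
shift cm [  6.48 -18.79  -5.36] rv [ 13.4   5.5 -21.9] |rv| 26.2
```

Request:
apply_moves:
  commands:
    - [1, 1.4, -3.7, -0.5, 3, 1, -5]
    - [1, 2.8, -7.4, -1.5, 6, 2.5, -10]
    - [1, 4.2, -11.2, -2.5, 9, 3.7, -15]
    - [1, 5.4, -15, -4, 12, 5, -20]
    - [1, 6.5, -18.8, -5.4, 13.4, 5.5, -21.9]
    - [1, 6.5, -18.8, -5.4, 13.4, 5.5, -21.9]
    - [1, 6.5, -18.8, -5.4, 13.4, 5.5, -21.9]

```text
clock: 2.55
tool_pos: [0.4845, 0.0911, 0.239]
orientation: [[0.081, 0.995, 0.051], [0.817, -0.096, 0.568], [0.571, -0.004, -0.821]]
wrist_force: [0.3, 0.1, 0.1]
gripper_width: 0.0856
grasp_force: 0.0
```

```bash
cat > look.py <<'E'
from h import *
import sys
def look(names,fn=None):
    c=manip.get_calibration('wrist');im,d=manip.grab_frame('wrist')
    if fn: save(im,fn+'.png');np.savez(fn+'.npz',im=im,d=d,T=c['cam_to_world'],K=c['mtx'])
    for n in names:
        for r in manip.spot_point('wrist',n)[:3]: print(n,np.round(r['conf'],2),np.round(r['position'],4),np.round(proj('wrist',r['position'])))
if __name__=='__main__':look(sys.argv[2:],sys.argv[1])
E
python3 look.py w1 can_green can_green_grip can_orange base base_green rack; python3 -c "
from h import *
o=manip.get_obs();print(o['tool_pos'],np.round(o['orientation'],3),np.round(o['joints'],1))"
```

```text
can_green 0.92 [0.5024 0.2385 0.0284] [260. 173.]
can_green_grip 0.98 [0.4981 0.1924 0.0976] [261. 195.]
can_orange 0.96 [0.6098 0.2309 0.03  ] [352. 173.]
base_green 0.55 [0.7628 0.0378 0.0026] [465. 309.]
rack 0.79 [ 0.5567  0.2377 -0.0021] [303. 179.]
[0.48387755 0.09563882 0.24050129] [[ 0.072  0.996  0.048]
 [ 0.817 -0.087  0.57 ]
 [ 0.572 -0.001 -0.82 ]] [-25.5   1.9  31.3 116.4 -39.2  68.2  17.9]
```

View pics/w1.png

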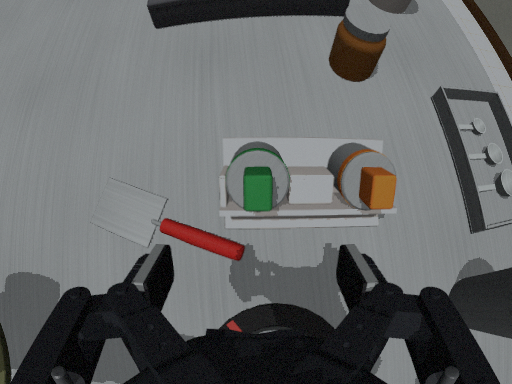

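The green block is at (258,188) in the left pocket, with orange at (377,188), so the choice is confirmed. Computing the descent along the axis.

```bash
python3 - <<'E'
from h import *
a=np.radians(-94.7);ax=np.array([np.sin(np.radians(35))*np.cos(a),np.sin(np.radians(35))*np.sin(a),np.cos(np.radians(35))])
g=np.array([.498,.191,.099]);y=np.array([np.cos(a+np.pi/2),np.sin(a+np.pi/2),0])
print(ax)
for k in (.174,.094,.054): go(g+ax*k,rot(-ax,y))
E
```

```text
[-0.046998   -0.57164772  0.81915204]
pos [0.4839 0.0956 0.2405] J [-25.5   1.9  31.3 116.4 -39.2  68.2  17.9] t 2.9 F [-0.8 -0.3 -0. ]
shift cm [ 0.59 -0.41  0.1 ] rv [ 0.1 -0.1  0.3] |rv| 0.3
pos [0.4839 0.0956 0.2405] J [-25.5   1.9  31.3 116.4 -39.2  68.2  17.9] t 2.9 F [-0.8 -0.3 -0. ]
shift cm [ 0.97  4.16 -6.45] rv [ 0.1 -0.1  0.3] |rv| 0.3
pos [0.4839 0.0956 0.2405] J [-25.5   1.9  31.3 116.4 -39.2  68.2  17.9] t 2.9 F [-0.8 -0.3 -0. ]
shift cm [ 1.16  6.45 -9.73] rv [ 0.1 -0.1  0.3] |rv| 0.3
```

Request:
apply_moves:
  commands:
    - [1, 0.6, -0.3, 0, 0, 0, 0]
    - [1, 0.7, 1.5, -2.5, 0, 0, 0]
    - [1, 0.9, 3, -4.6, 0, 0, 0]
    - [1, 1, 4.1, -6.4, 0, 0, 0]
    - [1, 1, 4.1, -6.4, 0, 0, 0]
    - [1, 1, 4.1, -6.4, 0, 0, 0]

```text
clock: 3.4
tool_pos: [0.4937, 0.1356, 0.1754]
orientation: [[0.075, 0.996, 0.047], [0.818, -0.088, 0.569], [0.571, -0.004, -0.821]]
wrist_force: [0.4, -0.3, 0.2]
gripper_width: 0.0856
grasp_force: 0.0
```

```bash
python3 look.py w2 can_green_grip can_orange; python3 - <<'E'
from h import *
a=np.radians(-94.7);ax=np.array([np.sin(np.radians(35))*np.cos(a),np.sin(np.radians(35))*np.sin(a),np.cos(np.radians(35))])
g=np.array([.498,.191,.099]);y=np.array([np.cos(a+np.pi/2),np.sin(a+np.pi/2),0])
for k in (.094,.054): go(g+ax*k,rot(-ax,y))
E
```

```text
can_green_grip 0.62 [0.4971 0.1897 0.1021] [249. 231.]
can_orange 0.9 [0.6108 0.2305 0.029 ] [368. 188.]
pos [0.4952 0.1343 0.1774] J [-27.1   8.1  29.3 118.8 -45.7  61.1  22.1] t 3.55 F [ 0.2 -0.8 -0.2]
shift cm [-0.16  0.3  -0.14] rv [ 0.1 -0.   0.5] |rv| 0.5
pos [0.4952 0.1343 0.1774] J [-27.1   8.1  29.3 118.8 -45.7  61.1  22.1] t 3.55 F [ 0.2 -0.8 -0.2]
shift cm [ 0.03  2.58 -3.42] rv [ 0.1 -0.   0.5] |rv| 0.5
```

Request:
apply_moves:
  commands:
    - [1, 0, 1, -1.3, 0, 0, 0]
    - [1, 0, 1.8, -2.4, 0, 0, 0]
    - [1, 0, 2.4, -3.2, 0, 0, 0]
    - [1, 0, 2.4, -3.2, 0, 0, 0]
    - [1, 0, 2.4, -3.2, 0, 0, 0]
    - [0, 0, 2.4, -3.2, 0, 0, 0]
    - [0, 0, 2.4, -3.2, 0, 0, 0]
    - [0, 0, 2.4, -3.2, 0, 0, 0]

```text
clock: 4.22
tool_pos: [0.4945, 0.1588, 0.1445]
orientation: [[0.075, 0.996, 0.051], [0.817, -0.09, 0.57], [0.572, -0.001, -0.82]]
wrist_force: [-0.2, -0.4, -0.9]
gripper_width: 0.0517
grasp_force: 0.0
```

Request:
apply_moves:
  commands:
    - [0, 0, 0, 0, 0, 0, 0]
    - [0, 0, 0, 0, 0, 0, 0]
    - [0, 0, 0, 0, 0, 0, 0]
    - [0, 0, 0, 0, 0, 0, 0]

```text
clock: 4.55
tool_pos: [0.4942, 0.159, 0.1443]
orientation: [[0.075, 0.996, 0.05], [0.817, -0.09, 0.57], [0.572, -0.002, -0.82]]
wrist_force: [-2.0, -1.5, 3.0]
gripper_width: 0.0231
grasp_force: 58.9
```

Request:
apply_moves:
  commands:
    - [0, -0.05, -0.57, 0.82, 0, 0, 0]
    - [0, -0.12, -1.43, 2.05, 0, 0, 0]
    - [0, -0.2, -2.4, 3.45, 0, 0, 0]
    - [0, -0.28, -3.43, 4.9, 0, 0, 0]
    - [0, -0.35, -4.3, 6.15, 0, 0, 0]
    - [0, -0.42, -5.15, 7.4, 0, 0, 0]
    - [0, -0.48, -5.8, 8.7, 0, 0, 0]
    - [0, -0.5, -6.0, 9.5, 0, 0, 0]

```text
clock: 5.22
tool_pos: [0.4894, 0.0976, 0.2404]
orientation: [[0.076, 0.996, 0.052], [0.817, -0.092, 0.569], [0.571, -0.001, -0.821]]
wrist_force: [-0.3, 0.0, -2.0]
gripper_width: 0.0232
grasp_force: 59.4
```

```bash
cat > st.py <<'E'
from h import *
for cam in ('top','side'):
    im,d=manip.grab_frame(cam)
    for n in ['can_green','can_green_grip']:
        for r in manip.spot_point(cam,n)[:2]: print(n,np.round(r['conf'],2),np.round(r['position'],4))
o=manip.get_obs();print(o['grasp_force'],o['gripper_width'],np.round(o['wrist_force'],2),np.round(o['torque'],2))
R=np.array(o['orientation']);print('graspp',np.array(o['tool_pos'])+R[:,2]*.054,'tip',np.array(o['tool_pos'])+R[:,2]*.14)
go([0.4995,0.0015,.30],yawdown(-5))
go([0.4995,0.0015,.30],yawdown(-60))
E
python3 st.py
```

```text
can_green 0.62 [0.4951 0.1771 0.1222]
can_green_grip 0.92 [0.493  0.1274 0.1921]
can_green 0.5 [0.4952 0.1809 0.1238]
can_green_grip 0.65 [0.4928 0.1329 0.1947]
can_green_grip 0.37 [0.6067 0.2268 0.0268]
59.44380819797516 0.02306603272066056 [ 0.54 -0.04 -1.63] [-0.94  0.11  0.01]
graspp [0.49096086 0.13053633 0.19366044] tip [0.49502594 0.17949926 0.1230764 ]
pos [0.4884 0.0998 0.238 ] J [-25.9   2.7  31.3 116.  -39.7  67.9  17.7] t 5.52 F [ 0.5 -0.  -1.6]
shift cm [ 1.11 -9.83  6.2 ] rv [-34.7   2.8   0.1] |rv| 34.8
pos [0.4884 0.0998 0.238 ] J [-25.9   2.7  31.3 116.  -39.7  67.9  17.7] t 5.52 F [ 0.5 -0.  -1.6]
shift cm [ 1.11 -9.83  6.2 ] rv [-30.6  19.3 -53.1] |rv| 64.2
```

Request:
apply_moves:
  commands:
    - [0, 0.1, -1, 2, 0, 0, 0]
    - [0, 0.3, -2.5, 4, -6, 0.5, 0]
    - [0, 0.5, -4.5, 5, -12, 1, 0]
    - [0, 0.7, -6, 6, -18, 1.5, 0]
    - [0, 0.9, -8, 6.2, -24, 2, 0]
    - [0, 1.1, -9.5, 6.2, -30, 2.5, 0]
    - [0, 1.1, -9.8, 6.2, -34.7, 2.8, 0]
    - [0, 1.1, -9.8, 6.2, -34.7, 2.8, 0]

```text
clock: 6.18
tool_pos: [0.5, 0.0038, 0.3003]
orientation: [[0.085, 0.996, 0.002], [0.996, -0.085, -0.001], [-0.001, 0.002, -1.0]]
wrist_force: [-0.5, 1.7, -2.1]
gripper_width: 0.0231
grasp_force: 59.5
```

```bash
cat >> st.py <<'E'
from look import look
look(['base','base_green','can_green','can_green_grip'],'w3')
for cam in ('top','side'):
    for n in ('base','base_green'):
        for r in manip.spot_point(cam,n)[:2]: print(n,np.round(r['conf'],2),np.round(r['position'],4))
E
python3 st.py; cp w3.png pics/ 2>/dev/null
```

```text
can_green 0.9 [0.4987 0.0065 0.1583]
can_green 0.29 [ 0.6997 -0.0552  0.0014]
can_green_grip 0.74 [0.5009 0.0041 0.2464]
can_green_grip 0.25 [ 0.6615  0.4088 -0.001 ]
59.504209756851196 0.022938993066427313 [ 0.19  0.63 -1.75] [-0.06  0.01  0.  ]
graspp [0.49991428 0.00081069 0.24657242] tip [0.50014466 0.0009793  0.16057289]
pos [0.4998 0.0007 0.3006] J [-29.7  -0.7  26.6 105.2   0.2  75.2  -8.3] t 6.48 F [ 0.2  0.6 -1.7]
shift cm [-0.03  0.08 -0.06] rv [-0.1  0.2  0.2] |rv| 0.3
pos [0.4998 0.0007 0.3006] J [-29.7  -0.7  26.6 105.2   0.2  75.2  -8.3] t 6.48 F [ 0.2  0.6 -1.7]
shift cm [-0.03  0.08 -0.06] rv [ -0.    0.2 -54.8] |rv| 54.8
base 0.71 [ 0.499   0.004  -0.0017] [252. 160.]
base_green 0.77 [0.568  0.0138 0.0072] [307. 149.]
base_green 0.55 [ 0.3721 -0.1581 -0.0046] [179. 273.]
can_green 0.96 [5.035e-01 5.000e-04 1.612e-01] [258. 208.]
can_green_grip 0.56 [0.5034 0.0019 0.2476] [260. 268.]
base 0.8 [ 0.5     0.0044 -0.0017]
base_green 0.72 [0.5686 0.0077 0.0088]
base 0.61 [ 0.5008  0.0038 -0.    ]
base_green 0.92 [0.564  0.0079 0.0071]
base_green 0.44 [ 0.55   -0.2816 -0.0008]
```

View pics/w3.png

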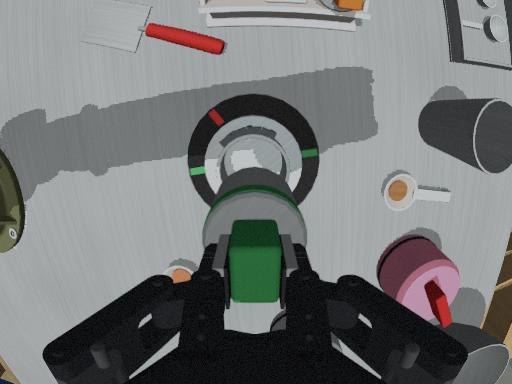

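The canister hangs upright in the grip at about (257,220). The disc's green marks are at (198,171) and (311,153), a red mark at (216,118). I'll refine the foot centre from the mark pixels.

```bash
cat > marks.py <<'E'
from h import *
def plane(cam,uv,z,c):
    o=c['cam_to_world'][:3,3]; P=unproj(cam,uv,1.0,c); v=P-o; return o+v*((z-o[2])/v[:,2])[:,None]
def marks(cam,im,c,z=.009,ctr=(.4998,.003)):
    h=cv2.cvtColor(im,cv2.COLOR_RGB2HSV); out={}
    for n,m in (('g',(abs(h[...,0].astype(int)-60)<15)),('r',(h[...,0]<8)|(h[...,0]>172))):
        m=m&(h[...,1]>110)&(h[...,2]>60)
        k,l,s,cc=cv2.connectedComponentsWithStats(m.astype(np.uint8))
        for i in range(1,k):
            if s[i,4]<6: continue
            p=plane(cam,cc[i],z,c)[0]; r=np.hypot(p[0]-ctr[0],p[1]-ctr[1])
            if .055<r<.085: out.setdefault(n,[]).append(p[:2]); print(cam,n,s[i,4],np.round(cc[i],1),np.round(p,4),'r',round(r,4),'ang',round(np.degrees(np.arctan2(p[1]-ctr[1],p[0]-ctr[0])),1))
    return out
if __name__=='__main__':
    f=np.load('w3.npz');marks('wrist',f['im'],{'cam_to_world':f['T'],'mtx':f['K']})
    for cam in('top','side'): marks(cam,cv2.cvtColor(cv2.imread(f'pics/{cam}0.png'),cv2.COLOR_BGR2RGB),manip.get_calibration(cam))
E
sed -i "s#save(im,fn+'.png')#save(im,fn+'.png')#" look.py; python3 marks.py
```

```text
wrist g 122 [309.2 152.7] [0.5703 0.0099 0.009 ] r 0.0708 ang 5.6
wrist g 100 [196.8 170.3] [4.277e-01 2.000e-04 9.000e-03] r 0.0721 ang -177.8
wrist r 143 [215.7 117. ] [0.4596 0.0641 0.009 ] r 0.0731 ang 123.4
top g 31 [273. 202.] [0.5713 0.0086 0.009 ] r 0.0717 ang 4.5
top g 32 [278.1 251.9] [ 0.429  -0.0012  0.009 ] r 0.0709 ang -176.6
top r 33 [295.9 212.4] [ 0.5397 -0.056   0.009 ] r 0.0713 ang -55.9
top r 38 [255.2 241.6] [0.4601 0.0628 0.009 ] r 0.0718 ang 123.6
side g 14 [264.1 221.6] [0.5695 0.0084 0.009 ] r 0.07 ang 4.4
side g 12 [211.  228.5] [ 0.4277 -0.0015  0.009 ] r 0.0722 ang -176.5
side r 8 [221.1 208.1] [0.4563 0.0671 0.009 ] r 0.0774 ang 124.1
side r 27 [254. 242.] [ 0.5374 -0.0559  0.009 ] r 0.0698 ang -57.5
```

Request:
apply_moves:
  commands:
    - [0, 0, 0.3, -1.5, 0, 0, 0]
    - [0, 0, 0.3, -4, 0, 0, 0]
    - [0, 0, 0.3, -6.5, 0, 0, 0]
    - [0, 0, 0.3, -8, 0, 0, 0]
    - [0, 0, 0.3, -8.5, 0, 0, 0]
    - [0, 0, 0.3, -8.5, 0, 0, 0]

```text
clock: 7.43
tool_pos: [0.4993, 0.0042, 0.2148]
orientation: [[0.089, 0.996, 0.001], [0.996, -0.089, 0.0], [0.0, 0.001, -1.0]]
wrist_force: [-0.8, 0.3, -1.9]
gripper_width: 0.023
grasp_force: 59.4
```

```bash
python3 st.py
```

```text
can_green 0.97 [0.5005 0.0073 0.0788]
can_green_grip 0.71 [0.5031 0.0042 0.1622]
can_green_grip 0.69 [ 0.3768 -0.1601 -0.0004]
59.380574226379395 0.023111050191448834 [-0.19  0.3  -2.17] [-0.02  0.04  0.  ]
graspp [0.50107736 0.00432388 0.16315269] tip [0.50156023 0.00442999 0.07715411]
pos [0.5008 0.0043 0.2172] J [-29.3   3.4  26.8 111.4  -1.7  65.2  -6.9] t 7.73 F [-0.2  0.3 -2.2]
shift cm [-0.13 -0.28  8.28] rv [-0.1  0.3  0.1] |rv| 0.4
pos [0.5008 0.0043 0.2172] J [-29.3   3.4  26.8 111.4  -1.7  65.2  -6.9] t 7.73 F [-0.2  0.3 -2.2]
shift cm [-0.13 -0.28  8.28] rv [  0.1   0.3 -54.9] |rv| 54.9
base 0.59 [ 0.495   0.0049 -0.0015] [247. 180.]
base_green 0.61 [0.5686 0.0142 0.0088] [322. 167.]
can_green 0.97 [0.5052 0.0055 0.0756] [259. 205.]
can_green_grip 0.83 [0.5053 0.0091 0.1616] [263. 259.]
base 0.87 [ 0.4992  0.0056 -0.003 ]
base_green 0.81 [0.5673 0.0083 0.0105]
base 0.61 [0.4986 0.0025 0.0008]
base_green 0.79 [0.5638 0.0092 0.008 ]
```

Request:
apply_moves:
  commands:
    - [0, -0.15, 0, -1, 0, 0, 0]
    - [0, -0.15, 0, -2, 0, 0, 0]
    - [0, -0.15, 0, -3, 0, 0, 0]
    - [0, -0.15, 0, -4, 0, 0, 0]
    - [0, -0.15, 0, -4.8, 0, 0, 0]
    - [0, -0.15, 0, -5.4, 0, 0, 0]
    - [0, -0.15, 0, -5.8, 0, 0, 0]
    - [0, -0.15, 0, -5.9, 0, 0, 0]

```text
clock: 8.85
tool_pos: [0.4982, 0.0042, 0.156]
orientation: [[0.089, 0.996, 0.002], [0.996, -0.089, 0.0], [0.0, 0.002, -1.0]]
wrist_force: [-0.1, 0.5, -3.0]
gripper_width: 0.0235
grasp_force: 59.6
```

Request:
apply_moves:
  commands:
    - [0, 0, 0, -0.15, 0, 0, 0]
    - [0, 0, 0, -0.3, 0, 0, 0]
    - [0, 0, 0, -0.4, 0, 0, 0]
    - [0, 0, 0, -0.4, 0, 0, 0]

```text
clock: 9.18
tool_pos: [0.4986, 0.0042, 0.153]
orientation: [[0.089, 0.996, 0.004], [0.996, -0.089, 0.001], [0.001, 0.004, -1.0]]
wrist_force: [-0.5, -0.3, -2.5]
gripper_width: 0.0229
grasp_force: 59.6
```

Request:
apply_moves:
  commands:
    - [0, 0, 0, -0.15, 0, 0, 0]
    - [0, 0, 0, -0.25, 0, 0, 0]
    - [0, 0, 0, -0.25, 0, 0, 0]

```text
clock: 9.43
tool_pos: [0.499, 0.0044, 0.1517]
orientation: [[0.089, 0.996, 0.004], [0.996, -0.089, 0.001], [0.002, 0.004, -1.0]]
wrist_force: [-3.2, 0.3, 6.3]
gripper_width: 0.0233
grasp_force: 60.7
```

Contact with the floor (force rose by about 9 N). Releasing.

Request:
apply_moves:
  commands:
    - [0.2, 0, 0, 0.05, 0, 0, 0]
    - [0.5, 0, 0, 0.05, 0, 0, 0]
    - [1, 0, 0, 0.05, 0, 0, 0]
    - [1, 0, 0, 0.05, 0, 0, 0]
    - [1, 0, 0, 0.05, 0, 0, 0]
    - [1, 0, 0, 0.05, 0, 0, 0]
    - [1, 0, 0, 0.05, 0, 0, 0]
    - [1, 0, 0, 1, 0, 0, 0]

```text
clock: 10.1
tool_pos: [0.4973, 0.0041, 0.1592]
orientation: [[0.089, 0.996, 0.0], [0.996, -0.089, -0.0], [-0.0, 0.0, -1.0]]
wrist_force: [-0.6, 0.0, -1.0]
gripper_width: 0.0855
grasp_force: 0.0
```

Request:
apply_moves:
  commands:
    - [1, 0, 0, 2, 0, 0, 0]
    - [1, 0, 0, 5, 0, 0, 0]
    - [1, 0, -1, 8, 0, 0, 0]
    - [1, 0, -3, 11, 0, 0, 0]
    - [1, 0, -6, 14, 0, 0, 0]
    - [1, 0, -8, 15, 0, 0, 0]
    - [1, 0, -8, 15, 0, 0, 0]

```text
clock: 10.68
tool_pos: [0.4996, -0.0816, 0.3152]
orientation: [[0.097, 0.995, 0.011], [0.995, -0.097, -0.001], [0.0, 0.011, -1.0]]
wrist_force: [-0.1, -0.3, -0.1]
gripper_width: 0.0857
grasp_force: 0.0
```

```bash
python3 - <<'E'
from h import *
from marks import marks
from look import look
look(['base','can_green','base_green','hood','hood_grip'],'pics/w4'); 
f=np.load('pics/w4.npz');marks('wrist',f['im'],{'cam_to_world':f['T'],'mtx':f['K']})
for cam in ('top','side'):
    im,d=manip.grab_frame(cam);save(im,cam+'1.png'); marks(cam,im,manip.get_calibration(cam))
    for n in ('can_green','hood','hood_grip'):
        for r in manip.spot_point(cam,n)[:2]: print(cam,n,np.round(r['conf'],2),np.round(r['position'],4))
go([.55,-.284,.30],yawdown(-30))
E
ls pics
```

```text
can_green 0.75 [0.5007 0.0063 0.0109] [249.  99.]
can_green 0.4 [0.5009 0.0055 0.1001] [248.  99.]
base_green 0.71 [0.5651 0.012  0.0091] [301.  91.]
hood 0.77 [ 0.5526 -0.2829  0.0028] [300. 291.]
hood 0.56 [ 0.7286 -0.1813  0.0013] [410. 220.]
hood_grip 0.73 [ 0.7283 -0.1795  0.1211] [452. 257.]
hood_grip 0.59 [ 0.5505 -0.2856  0.1176] [310. 345.]
hood_grip 0.59 [0.5013 0.0062 0.0144] [251.  99.]
wrist g 114 [300.5  86.1] [0.5702 0.0099 0.009 ] r 0.0708 ang 5.6
wrist g 106 [188.7 105.2] [ 0.4279 -0.      0.009 ] r 0.0719 ang -177.6
wrist r 118 [207.8  52.1] [0.4594 0.0644 0.009 ] r 0.0735 ang 123.3
wrist r 123 [280.1 137.7] [ 0.5389 -0.054   0.009 ] r 0.0691 ang -55.5
top g 20 [272.9 202.2] [0.5706 0.0089 0.009 ] r 0.071 ang 4.8
top g 24 [278.1 252. ] [ 0.4287 -0.0012  0.009 ] r 0.0713 ang -176.6
top r 33 [295.9 212.5] [ 0.5392 -0.0561  0.009 ] r 0.071 ang -56.3
top r 40 [255.2 241.4] [0.4604 0.0627 0.009 ] r 0.0715 ang 123.4
top can_green 0.86 [0.5014 0.0082 0.0103]
top hood 0.87 [ 0.551  -0.2846  0.0029]
top hood 0.75 [ 0.7224 -0.1824  0.0032]
top hood_grip 0.9 [ 0.7267 -0.1793  0.1143]
top hood_grip 0.75 [ 0.549  -0.2866  0.1139]
side r 11 [220.8 208.5] [0.4554 0.0656 0.009 ] r 0.0768 ang 125.3
side r 21 [254.5 242.5] [ 0.5386 -0.0577  0.009 ] r 0.072 ang -57.4
side can_green 0.88 [0.4989 0.0099 0.0117]
side hood 0.97 [ 0.7265 -0.1807 -0.0032]
side hood 0.61 [ 0.5491 -0.2821 -0.0006]
side hood_grip 0.93 [ 0.5515 -0.2869  0.1195]
side hood_grip 0.86 [ 0.7265 -0.1788  0.1177]
pos [ 0.4985 -0.0756  0.3103] J [-25.4  -0.6  31.  104.    0.3  76.3   0.5] t 11.38 F [ 0.4 -0.2 -0.7]
shift cm [  5.15 -20.84  -1.03] rv [  0.    0.2 -24.9] |rv| 24.9
side0.png
side1.png
top0.png
top1.png
w1.png
w2.png
w3.png
w4.npz
```

Canister stands in the foot at about (0.500, 0.006). Going above the hood.

Request:
apply_moves:
  commands:
    - [1, 0.8, -3.5, 0, 0, 0, -5]
    - [1, 1.6, -7, 0, 0, 0, -10]
    - [1, 2.5, -10.5, -0.5, 0, 0, -15]
    - [1, 3.5, -14, -1, 0, 0, -20]
    - [1, 4.5, -17.5, -1.5, 0, 0, -25]
    - [1, 5.2, -20.8, -2, 0, 0, -25]
    - [1, 5.2, -20.8, -2, 0, 0, -25]
    - [1, 5.2, -20.8, -2, 0, 0, -25]

```text
clock: 12.05
tool_pos: [0.5497, -0.2863, 0.2895]
orientation: [[0.506, 0.863, 0.001], [0.863, -0.506, -0.002], [-0.001, 0.002, -1.0]]
wrist_force: [-0.4, -0.0, -0.0]
gripper_width: 0.085
grasp_force: 0.0
```

```bash
python3 - <<'E'
from h import *
from look import look
from marks import plane
look(['hood','hood_grip'],'pics/w5')
f=np.load('pics/w5.npz');c={'cam_to_world':f['T'],'mtx':f['K']};h=cv2.cvtColor(f['im'],cv2.COLOR_RGB2HSV)
m=((h[...,0]<8)|(h[...,0]>172))&(h[...,1]>120)&(h[...,2]>110)
k,l,s,cc=cv2.connectedComponentsWithStats(m.astype(np.uint8))
for i in np.argsort(-s[1:,4])[:3]+1:
    ys,xs=np.where(l==i);P=plane('wrist',np.stack([xs,ys],1),.128,c)[:,:2]
    r=cv2.minAreaRect((P*1000).astype(np.float32));print(s[i,4],np.round(cc[i]),r,np.linalg.eigh(np.cov(P.T))[1][:,1])
go([.55,-.284,.17],yawdown(-30))
E
```

```text
hood 0.86 [ 0.5521 -0.2821  0.0041] [254. 164.]
hood 0.6 [ 0.7264 -0.1793 -0.0017] [336.  26.]
hood_grip 0.97 [ 0.5504 -0.2855  0.1176] [255. 198.]
1192 [256. 192.] ((553.6588745117188, -282.4286193847656), (60.91493606567383, 14.948681831359863), 49.56017303466797) [0.64977941 0.76012283]
235 [396.   5.] ((735.83251953125, -197.84518432617188), (14.804285049438477, 21.827009201049805), 27.384326934814453) [-0.82944785  0.55858417]
99 [149.  12.] ((555.9088745117188, -109.73965454101562), (5.793256759643555, 12.924840927124023), 33.892860412597656) [-0.55858525  0.82944712]
pos [ 0.5509 -0.2823  0.2904] J [ -9.2  17.7  41.9  90.4 -12.2  76.4   4.2] t 12.2 F [-0.5 -0.4 -0.3]
shift cm [ -0.09  -0.17 -12.04] rv [-0.   0.2  0. ] |rv| 0.2
```

Bar found at (256,192) in the wrist picture: centre about (0.552, -0.283), angle 49.6°, so I turn the tool a further 10° clockwise, then descend.

Request:
apply_moves:
  commands:
    - [1, 0.1, -0.1, -2, 0, 0, -5]
    - [1, 0.1, -0.1, -5, 0, 0, -10]
    - [1, 0.1, -0.1, -7.5, 0, 0, -10.3]
    - [1, 0.1, -0.1, -9.5, 0, 0, -10.3]
    - [1, 0.1, -0.1, -11, 0, 0, -10.3]
    - [1, 0.1, -0.1, -12, 0, 0, -10.3]
    - [1, 0.1, -0.1, -12, 0, 0, -10.3]
    - [0, 0.1, -0.1, -12, 0, 0, -10.3]

```text
clock: 12.87
tool_pos: [0.552, -0.2838, 0.1709]
orientation: [[0.647, 0.762, 0.004], [0.762, -0.647, -0.001], [0.002, 0.003, -1.0]]
wrist_force: [0.0, 0.7, 0.5]
gripper_width: 0.0751
grasp_force: 0.0
```

Request:
apply_moves:
  commands:
    - [0, 0, 0, 0, 0, 0, 0]
    - [0, 0, 0, 0, 0, 0, 0]
    - [0, 0, 0, 0, 0, 0, 0]
    - [0, 0, 0, 0, 0, 0, 0]
    - [0, 0, 0, 0, 0, 0, 0]
    - [0, 0, 0, 0, 0, 0, 0]

```text
clock: 13.37
tool_pos: [0.5519, -0.285, 0.1711]
orientation: [[0.648, 0.761, 0.004], [0.761, -0.648, -0.002], [0.002, 0.004, -1.0]]
wrist_force: [0.6, 0.4, 3.3]
gripper_width: 0.0151
grasp_force: 59.2
```

Request:
apply_moves:
  commands:
    - [0, 0, 0, 0.7, 0, 0, 0]
    - [0, 0, 0, 2.5, 0, 0, 0]
    - [0, 0, 0, 5, 0, 0, 0]
    - [0, 0, 0, 8, 0, 0, 6]
    - [0, 0, 0, 11, 0, 0, 12]
    - [0, 0, 0, 13.5, 0, 0, 18]
    - [0, 0, 0, 15, 0, 0, 24]
    - [0, 0, 0, 15, 0, 0, 30]

```text
clock: 14.03
tool_pos: [0.5523, -0.2858, 0.3246]
orientation: [[0.176, 0.984, 0.009], [0.984, -0.176, -0.002], [-0.0, 0.009, -1.0]]
wrist_force: [-0.1, -0.7, -3.1]
gripper_width: 0.0155
grasp_force: 58.9
```

```bash
python3 - <<'E'
from h import *
go([.4994,.0043,.32],yawdown(94))
o=manip.get_obs();print(o['grasp_force'],np.round(o['torque'],2),np.round(o['orientation'],3).tolist())
for cam in('top','side'):
    manip.grab_frame(cam)
    for n in('hood','hood_grip'):
        for r in manip.spot_point(cam,n)[:2]: print(cam,n,np.round(r['conf'],2),np.round(r['position'],4))
E
```

```text
pos [ 0.5523 -0.2858  0.3246] J [ -6.7  16.3  39.1  87.3 -10.5  79.6  23. ] t 14.03 F [-0.1 -0.7 -3.1]
shift cm [-5.29 29.01 -0.46] rv [ -0.4   0.5 104.1] |rv| 104.2
58.869375586509705 [-0.08 -0.    0.04] [[0.176, 0.984, 0.009], [0.984, -0.176, -0.002], [-0.0, 0.009, -1.0]]
top hood 0.66 [ 0.555  -0.2876  0.1563]
top hood 0.64 [ 0.7233 -0.1841  0.0037]
top hood_grip 0.74 [ 0.3754 -0.1626 -0.0012]
top hood_grip 0.65 [ 0.5526 -0.2857  0.2689]
side hood 0.9 [ 0.5471 -0.2815  0.1487]
side hood 0.63 [ 0.7304 -0.1801  0.002 ]
side hood_grip 0.88 [ 0.5491 -0.2833  0.2676]
side hood_grip 0.69 [ 0.7298 -0.1804  0.1196]
```

Request:
apply_moves:
  commands:
    - [0, -0.5, 2.5, 0, 0, 0, 6.5]
    - [0, -1, 5, 0, 0, 0, 13]
    - [0, -1.5, 8, 0, 0, 0, 19.5]
    - [0, -2, 10.5, 0, 0, 0, 26]
    - [0, -2.5, 13, 0, 0, 0, 32.5]
    - [0, -3, 15.5, 0, 0, 0, 39]
    - [0, -3.5, 18, 0, 0, 0, 45.5]
    - [0, -4, 20.5, 0, 0, 0, 52]

```text
clock: 15.0
tool_pos: [0.5108, -0.0786, 0.3197]
orientation: [[-0.666, 0.746, 0.0], [0.746, 0.666, 0.003], [0.002, 0.002, -1.0]]
wrist_force: [1.1, 0.2, -3.4]
gripper_width: 0.0153
grasp_force: 59.3
```

Request:
apply_moves:
  commands:
    - [0, 0, 1, 0, 0, 0, 6.5]
    - [0, -0.3, 3, 0, 0, 0, 13]
    - [0, -0.6, 5, 0, 0, 0, 19.5]
    - [0, -0.9, 7, 0, 0, 0, 26]
    - [0, -1.2, 8.3, 0, 0, 0, 32.5]
    - [0, -1.3, 8.5, 0, 0, 0, 39]
    - [0, -1.3, 8.5, 0, 0, 0, 45.5]
    - [0, -1.3, 8.5, 0, 0, 0, 52]

```text
clock: 15.67
tool_pos: [0.4981, 0.0056, 0.3196]
orientation: [[-0.998, -0.067, -0.003], [-0.067, 0.998, 0.003], [0.003, 0.003, -1.0]]
wrist_force: [-0.2, -0.6, -2.9]
gripper_width: 0.0152
grasp_force: 59.3
```

Request:
apply_moves:
  commands:
    - [0, 0, 0, 0, 0, 0, 0]
    - [0, 0, 0, 0, 0, 0, 0]

```text
clock: 15.83
tool_pos: [0.4983, 0.0051, 0.3198]
orientation: [[-0.998, -0.058, -0.002], [-0.058, 0.998, 0.003], [0.002, 0.003, -1.0]]
wrist_force: [-0.5, -0.4, -3.1]
gripper_width: 0.015
grasp_force: 59.2
```

```bash
cat > s2.py <<'E'
from h import *
from marks import marks
from look import look
go([.4994,.0043,.20],yawdown(94))
f='pics/w6';look(['hood','hood_grip'],f);q=np.load(f+'.npz');c={'cam_to_world':q['T'],'mtx':q['K']}
save(q['im'],'w6.png');marks('wrist',q['im'],c)
for cam in('top','side'):
    im,d=manip.grab_frame(cam);save(im,cam+'2.png')
    for n in('hood','hood_grip','base'):
        for r in manip.spot_point(cam,n)[:2]: print(cam,n,np.round(r['conf'],2),np.round(r['position'],4))
go([.4994,.0043,.20],yawdown(94))
E
python3 s2.py
```

```text
pos [0.4983 0.0051 0.3198] J [-25.3  -1.1  21.6 103.4   0.2  77.7  89.6] t 15.83 F [-0.5 -0.4 -3.1]
shift cm [  0.11  -0.08 -11.98] rv [-0.2 -0.1  0.7] |rv| 0.7
hood 0.96 [ 0.7276 -0.1832 -0.0014] [135. 287.]
hood 0.61 [0.4948 0.0032 0.1505] [251. 189.]
hood_grip 0.86 [0.4948 0.0065 0.2651] [255. 259.]
wrist g 128 [252.5 106.5] [0.4287 0.     0.009 ] r 0.0712 ang -177.6
wrist r 122 [300.5 133.7] [0.4594 0.0639 0.009 ] r 0.0731 ang 123.5
top hood 0.76 [ 0.7199 -0.1823  0.0013]
top hood 0.57 [0.4952 0.003  0.1531]
top hood_grip 0.56 [ 0.726  -0.1783  0.1143]
side hood 0.9 [ 0.7267 -0.1806  0.001 ]
side hood 0.88 [0.4956 0.0068 0.1475]
side hood_grip 0.66 [ 0.7274 -0.1816  0.1157]
side hood_grip 0.59 [0.4956 0.003  0.2657]
side base 0.8 [4.992e-01 4.200e-03 3.000e-04]
pos [0.4986 0.0052 0.3205] J [-25.3  -1.2  21.6 103.4   0.2  77.8  89.8] t 16.38 F [-0.4  0.4 -3.5]
shift cm [  0.08  -0.09 -12.05] rv [-0.2 -0.1  0.4] |rv| 0.5
```

View pics/w6.png

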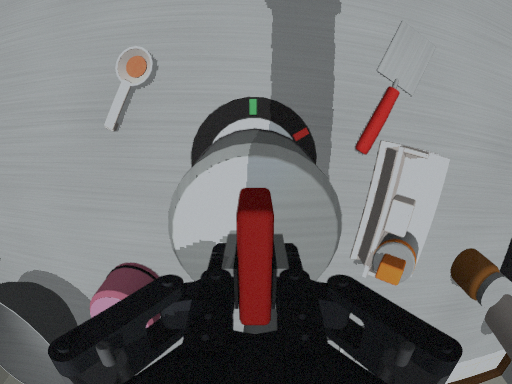

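The hood hangs over the foot with its bar at (255,255) in line with the green mark at (253,106). By the estimates it sits about 3–4 mm to -x, so I correct that while lowering.

Request:
apply_moves:
  commands:
    - [0, 0.4, -0.05, -1, 0, 0, 0]
    - [0, 0.4, -0.05, -3, 0, 0, 0]
    - [0, 0.4, -0.05, -5, 0, 0, 0]
    - [0, 0.4, -0.05, -6.5, 0, 0, 0]
    - [0, 0.4, -0.05, -7.5, 0, 0, 0]
    - [0, 0.4, -0.05, -7.8, 0, 0, 0]
    - [0, 0.4, -0.05, -7.8, 0, 0, 0]

```text
clock: 16.97
tool_pos: [0.5023, 0.0046, 0.2415]
orientation: [[-0.998, -0.062, -0.003], [-0.062, 0.998, 0.003], [0.003, 0.003, -1.0]]
wrist_force: [0.0, 0.8, -2.5]
gripper_width: 0.0149
grasp_force: 59.2
```

```bash
sed -i 's/w6/w7/g;s/2.png/3.png/' s2.py; python3 s2.py
```

```text
pos [0.5023 0.0046 0.2415] J [-24.8   2.6  22.  109.1  -1.2  68.6  91.2] t 16.97 F [ 0.   0.8 -2.5]
shift cm [-0.29 -0.03 -4.15] rv [-0.2 -0.2  0.4] |rv| 0.5
hood 0.91 [0.4986 0.0077 0.0717] [257. 187.]
hood 0.83 [ 7.286e-01 -1.807e-01 -2.000e-04] [120. 314.]
hood_grip 0.92 [0.4967 0.0016 0.1858] [246. 250.]
wrist g 192 [253.2 104.2] [4.287e-01 1.000e-04 9.000e-03] r 0.0712 ang -177.6
wrist r 187 [313.  138.9] [0.4596 0.064  0.009 ] r 0.0731 ang 123.4
top hood 0.9 [ 0.723  -0.1821  0.0021]
top hood 0.71 [0.5033 0.0029 0.073 ]
top hood_grip 0.85 [ 0.7281 -0.1754  0.1176]
side hood 0.68 [0.4993 0.0083 0.0744]
side hood 0.64 [ 7.271e-01 -1.790e-01 -4.000e-04]
side hood_grip 0.87 [ 0.7258 -0.1825  0.116 ]
side hood_grip 0.63 [0.4999 0.0029 0.1893]
side base 0.62 [ 0.4965  0.0021 -0.0016]
side base 0.31 [0.5002 0.0029 0.1897]
pos [0.5026 0.0047 0.2427] J [-24.8   2.5  22.  109.1  -1.2  68.7  91.2] t 17.52 F [-0.2 -0.2 -3.8]
shift cm [-0.32 -0.04 -4.27] rv [-0.2 -0.   0.4] |rv| 0.5
```

Request:
apply_moves:
  commands:
    - [0, 0, 0, -0.4, 0, 0, 0]
    - [0, 0, 0, -0.8, 0, 0, 0]
    - [0, 0, 0, -1.1, 0, 0, 0]
    - [0, 0, 0, -1.4, 0, 0, 0]
    - [0, 0, 0, -1.7, 0, 0, 0]
    - [0, 0, 0, -2, 0, 0, 0]
    - [0, 0, 0, -2.2, 0, 0, 0]
    - [0, 0, 0, -2.2, 0, 0, 0]

```text
clock: 18.18
tool_pos: [0.5023, 0.0047, 0.2199]
orientation: [[-0.998, -0.062, -0.002], [-0.062, 0.998, 0.003], [0.002, 0.003, -1.0]]
wrist_force: [-0.0, 1.2, -2.4]
gripper_width: 0.0154
grasp_force: 59.2
```

Request:
apply_moves:
  commands:
    - [0, 0, 0, -0.3, 0, 0, 0]
    - [0, 0, 0, -0.6, 0, 0, 0]
    - [0, 0, 0, -0.9, 0, 0, 0]
    - [0, 0, 0, -1.2, 0, 0, 0]
    - [0, 0, 0, -1.4, 0, 0, 0]
    - [0, 0, 0, -1.5, 0, 0, 0]

```text
clock: 18.68
tool_pos: [0.5025, 0.0048, 0.205]
orientation: [[-0.998, -0.062, -0.002], [-0.062, 0.998, 0.003], [0.001, 0.003, -1.0]]
wrist_force: [-0.2, 0.2, -3.5]
gripper_width: 0.0154
grasp_force: 59.3
```

No contact so far, so the lugs are passing freely. Last few millimetres.

Request:
apply_moves:
  commands:
    - [0, 0, 0, -0.1, 0, 0, 0]
    - [0, 0, 0, -0.2, 0, 0, 0]
    - [0, 0, 0, -0.3, 0, 0, 0]
    - [0, 0, 0, -0.35, 0, 0, 0]
    - [0, 0, 0, -0.4, 0, 0, 0]
    - [0, 0, 0, -0.4, 0, 0, 0]

```text
clock: 19.18
tool_pos: [0.5025, 0.0047, 0.2014]
orientation: [[-0.998, -0.062, -0.001], [-0.062, 0.998, 0.003], [0.001, 0.003, -1.0]]
wrist_force: [0.4, -0.5, -3.2]
gripper_width: 0.0151
grasp_force: 59.3
```

Request:
apply_moves:
  commands:
    - [0, 0, 0, -0.1, 0, 0, 0]
    - [0, 0, 0, -0.2, 0, 0, 0]
    - [0, 0, 0, -0.2, 0, 0, 0]

```text
clock: 19.43
tool_pos: [0.5026, 0.0047, 0.2012]
orientation: [[-0.998, -0.062, -0.001], [-0.062, 0.998, 0.004], [0.001, 0.004, -1.0]]
wrist_force: [-6.9, -0.5, 8.7]
gripper_width: 0.015
grasp_force: 61.0
```

Seated, with 12 N at TCP z 0.201. Now I turn it clockwise about the foot's axis, with the press eased off.

Request:
apply_moves:
  commands:
    - [0, 0, 0, 0.1, 0, 0, 0]
    - [0, 0, -0.03, 0.1, 0, 0, -5]
    - [0, -0.01, -0.07, 0.1, 0, 0, -11]
    - [0, -0.02, -0.1, 0.1, 0, 0, -17]
    - [0, -0.04, -0.13, 0.1, 0, 0, -23]
    - [0, -0.05, -0.16, 0.1, 0, 0, -29]
    - [0, -0.08, -0.19, 0.1, 0, 0, -35]
    - [0, -0.08, -0.19, 0.1, 0, 0, -35]

```text
clock: 20.1
tool_pos: [0.5022, 0.0028, 0.2011]
orientation: [[-0.852, 0.524, 0.002], [0.524, 0.852, 0.004], [0.0, 0.004, -1.0]]
wrist_force: [-0.8, 0.5, 2.2]
gripper_width: 0.0151
grasp_force: 60.0
```

Request:
apply_moves:
  commands:
    - [0, -0.02, -0.02, 0, 0, 0, -5]
    - [0, -0.04, -0.04, 0, 0, 0, -10]
    - [0, -0.06, -0.05, 0, 0, 0, -15]
    - [0, -0.07, -0.06, 0, 0, 0, -20]
    - [0, -0.08, -0.07, 0, 0, 0, -24]
    - [0, -0.08, -0.07, 0, 0, 0, -24.5]
    - [0, -0.08, -0.07, 0, 0, 0, -24.5]

```text
clock: 20.68
tool_pos: [0.5012, 0.002, 0.2011]
orientation: [[-0.563, 0.826, 0.003], [0.826, 0.563, 0.003], [0.001, 0.004, -1.0]]
wrist_force: [-4.4, -1.0, 5.7]
gripper_width: 0.0147
grasp_force: 60.5
```

```bash
sed -i 's/w7/w8/g;s/3.png/4.png/' s2.py; python3 s2.py; python3 -c "
from h import *
o=manip.get_obs();R=np.array(o['orientation']);print('bar yaw',np.degrees(np.arctan2(R[1,0],R[0,0])),np.round(o['torque'],2))"
```

```text
pos [0.5012 0.002  0.2011] J [-27.    4.6  25.  112.2  -2.3  63.5  33.2] t 20.68 F [-4.4 -1.   5.7]
shift cm [-0.18  0.23 -0.11] rv [-0.2  0.1 59.7] |rv| 59.7
hood 0.94 [0.5016 0.0067 0.03  ] [256. 190.]
hood_grip 0.78 [0.4999 0.003  0.1483] [251. 267.]
wrist g 227 [185.5 145. ] [4.288e-01 4.000e-04 9.000e-03] r 0.071 ang -177.9
wrist r 263 [253.  104.5] [0.4594 0.0639 0.009 ] r 0.0731 ang 123.6
wrist r 4562 [254.6 255. ] [ 0.5432 -0.0564  0.009 ] r 0.0735 ang -53.8
top hood 0.95 [ 7.208e-01 -1.827e-01  1.000e-04]
top hood 0.61 [0.4997 0.0028 0.0316]
top hood_grip 0.6 [ 0.7254 -0.1783  0.1151]
top hood_grip 0.51 [0.4993 0.0007 0.146 ]
side hood 0.73 [ 0.7292 -0.1776  0.0018]
side hood 0.25 [ 0.5528  0.2394 -0.0042]
side hood_grip 0.92 [0.5002 0.0031 0.1483]
side hood_grip 0.66 [ 0.7264 -0.1793  0.1168]
side base 0.78 [4.993e-01 3.500e-03 1.000e-04]
pos [0.5012 0.002  0.2011] J [-27.    4.6  25.  112.2  -2.3  63.5  33.2] t 21.23 F [-2.4 -1.6  5.8]
shift cm [-0.18  0.23 -0.11] rv [-0.2  0.1 59.7] |rv| 59.7
bar yaw 124.27027646447358 [-0.27  0.83  0.2 ]
```

View pics/w8.png

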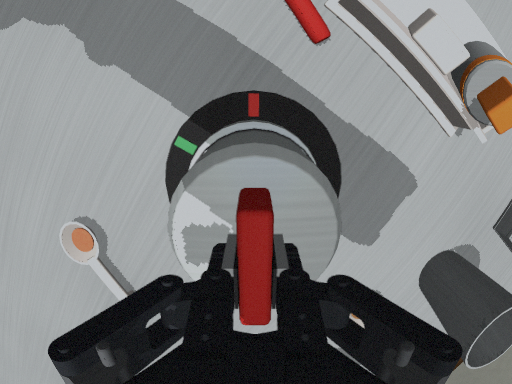

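The bar at (255,255) is in line with the red mark at (253,104). I turn it a touch further to find the stop, then let go.

Request:
apply_moves:
  commands:
    - [0, 0, 0, 0.05, 0, 0, -1.5]
    - [0, 0, 0, 0.05, 0, 0, -2.5]
    - [0, 0, 0, 0.05, 0, 0, -2.5]

```text
clock: 21.48
tool_pos: [0.5001, 0.002, 0.2012]
orientation: [[-0.527, 0.85, -0.0], [0.85, 0.527, 0.002], [0.002, 0.001, -1.0]]
wrist_force: [-6.1, -2.4, 6.8]
gripper_width: 0.0154
grasp_force: 61.0
```

Request:
apply_moves:
  commands:
    - [0.3, 0, 0, 0, 0, 0, 0]
    - [0.7, 0, 0, 0, 0, 0, 0]
    - [1, 0, 0, 0, 0, 0, 0]
    - [1, 0, 0, 0, 0, 0, 0]
    - [1, 0, 0, 0, 0, 0, 0]
    - [1, 0, 0, 0, 0, 0, 0]
    - [1, 0, 0, 0, 0, 0, 0]
    - [1, 0, 0, 1.5, 0, 0, 0]

```text
clock: 22.15
tool_pos: [0.4993, 0.0021, 0.2136]
orientation: [[-0.524, 0.852, -0.003], [0.852, 0.524, 0.002], [0.003, -0.001, -1.0]]
wrist_force: [-0.7, 0.2, 0.2]
gripper_width: 0.0848
grasp_force: 0.0
```

Request:
apply_moves:
  commands:
    - [1, 0, 0, 2, 0, 0, 0]
    - [1, 0, 0, 5, 0, 0, 0]
    - [1, 0, 0, 8, 0, 0, 0]
    - [1, 0, 0, 10, 0, 0, 0]
    - [1, 0, 0, 10, 0, 0, 0]
    - [1, 0, 0, 10, 0, 0, 0]

```text
clock: 22.65
tool_pos: [0.5015, 0.0021, 0.3171]
orientation: [[-0.524, 0.852, 0.005], [0.852, 0.524, 0.003], [0.0, 0.006, -1.0]]
wrist_force: [-0.2, -0.1, 0.3]
gripper_width: 0.0857
grasp_force: 0.0
```

```bash
sed -i 's/w8/w9/g;s/4.png/5.png/' s2.py; python3 s2.py; python3 - <<'E'
from h import *
from marks import plane
f=np.load('pics/w9.npz');c={'cam_to_world':f['T'],'mtx':f['K']};h=cv2.cvtColor(f['im'],cv2.COLOR_RGB2HSV)
m=((h[...,0]<8)|(h[...,0]>172))&(h[...,1]>120)&(h[...,2]>110)
k,l,s,cc=cv2.connectedComponentsWithStats(m.astype(np.uint8))
i=np.argmax(s[1:,4])+1
ys,xs=np.where(l==i);P=plane('wrist',np.stack([xs,ys],1),.158,c)[:,:2]
print(s[i,4],np.round(cc[i]),cv2.minAreaRect((P*1000).astype(np.float32)))
E
```

```text
pos [0.5015 0.0021 0.3171] J [-28.   -1.   24.7 103.6   0.3  77.   28.2] t 22.65 F [-0.2 -0.1  0.3]
shift cm [ -0.21   0.22 -11.71] rv [-0.3  0.2 62.4] |rv| 62.4
hood 0.8 [0.4995 0.0063 0.0301] [254. 162.]
hood 0.77 [ 0.7294 -0.1829  0.001 ] [310. 321.]
hood_grip 0.86 [0.4952 0.0015 0.149 ] [247. 194.]
wrist g 117 [203.3 133.5] [4.287e-01 2.000e-04 9.000e-03] r 0.0711 ang -177.8
wrist r 135 [249.6 103.1] [0.4595 0.0638 0.009 ] r 0.073 ang 123.5
top hood 0.76 [ 0.7223 -0.182  -0.0013]
top hood 0.56 [0.4985 0.0009 0.0327]
top hood_grip 0.89 [ 0.726  -0.1762  0.1166]
top base 0.34 [ 0.4966 -0.0007  0.1436]
side hood 0.94 [ 7.289e-01 -1.815e-01  5.000e-04]
side hood 0.78 [0.496  0.0054 0.0291]
side hood_grip 0.78 [ 0.7292 -0.1801  0.1168]
side hood_grip 0.62 [0.4953 0.002  0.1483]
side base 0.84 [4.965e-01 5.600e-03 2.000e-04]
pos [0.5009 0.0021 0.3157] J [-28.   -1.   24.7 103.7   0.3  77.   28.2] t 23.2 F [-0.8 -0.7  0.2]
shift cm [ -0.15   0.22 -11.57] rv [-0.2  0.  62.4] |rv| 62.4
1192 [251. 193.] ((498.94573974609375, 4.964103698730469), (14.203409194946289, 60.83467102050781), 32.01627731323242)
```

View pics/w9.png

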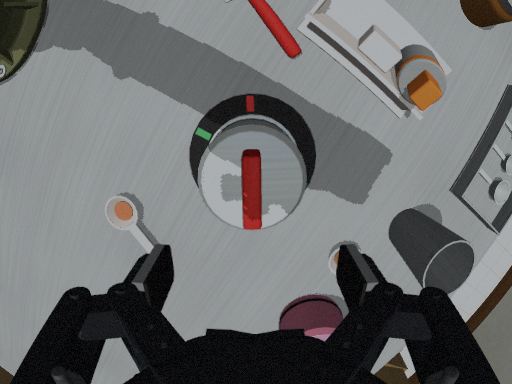

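The hood sits level on the foot with its bar at (251,190), at 122° and in line with the red mark at (250,103). The gripper is clear, so I hand in.

```bash
python3 -c "
from cell import manip
print(manip.job_done())"
```

```text
the job is handed in; nothing more can be done
None
```

I handed the job in at about 23 s: the green canister is in the foot, the hood is seated over it, turned clockwise to its stop (bar within about 2° of the red marks) and released; the hand-in returned no verdict.

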